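Screen a scoop of dredged pumice on the bar sieve and hang the scoop away

TASK

Tip the scoop of pumice out onto the bar sieve, so that the small pieces drop through into the pan and the two big lumps stay on the bars. Swing the folded hook on the side of the instrument cabinet all the way out and hang the empty scoop on it by its grip bar, and pick the two big lumps off the bars and lay them gently in the white sample tray. Leave the sample bottles alone.

Things in the scene. Friction and masses are not known exactly. Their poses are not given: they have to be found in the camera images.
- scoop_grip (a point): Middle of the loose scoop's black grip bar, which runs lengthwise (own x) above the scoop: 18 mm wide, 20 mm high, own x from -57 to +71 mm, flat-sided, to be pinched across its width (own y). Own -x points to the open front, z is up. The scoop's underside is 145 mm below. The scoop weighs 0.32 kg (0.7 kg full) and balances within 5 mm of straight below this point, full or empty.
- scoop_lip (a point): Middle of the scoop's open front edge, at its underside; 122 mm ahead of (own -x) and 145 mm below the grip's middle; same axes. The scoop is bent aluminium sheet, 200 mm long, 124 mm wide, walls 3 mm, side walls 62 mm high, back wall 75 mm. It starts flat on the bench holding the stones. Stones begin to slide out when the lip is tipped down 25 to 40 degrees; 55 to 60 degrees empties it.
- scoop_gap (a point): Middle of the opening under the scoop's grip bar, straight below the grip's middle by 46 mm; same axes. The opening goes right through sideways (own y), 73 mm high from the side walls' top to the bar's underside, and reaches along own x from -54 mm (two thin legs splaying down to the side walls) to +70 mm (back strap). A hook's arm goes in here.
- sieve: Square bar sieve of steel fixed on its aluminium collecting pan, 280 mm by 280 mm outside, 126 mm high; origin on the bench under its centre, z up. Six round bars 10 mm thick run along its own y, at own x = -130, -78, -26, 26, 78, 130 mm, their tops 80 mm above the bench, with 42 mm gaps. The frame walls (4 mm) rise to 126 mm. The pan's floor is 3 mm above the bench.
- tray: White shallow sample tray, fixed, 190 mm (own x) by 140 mm (own y), 28 mm high, 4 mm walls and floor; origin on the bench under its centre, z up. Empty at the start.
- hook (a joint): Swing of the wall hook about its upright hinge pin: 0 = folded flat along the cabinet's side (starts between 0 and 0.3), 1.57 = fully out, square to the side, at its stop. Clockwise seen from above as it grows. Stiff: it stays where it is left and takes about 1.5 N at its end to swing.
- hook_hinge (a point): On the hook's upright hinge pin (boss 18 mm thick), at the height of the hook arm's axis, 30 mm out from the flat side of the cabinet, whose top is 50 mm above. This frame turns with the hook: own x points along the arm to its end, z is up. The hook is a round steel rod 10 mm thick: a level arm 85 mm long from the pin, then an upright end that rises to 31 mm above the arm's axis.
- hook_tip (a point): Top of the upright end of the hook (round, 10 mm thick), 85 mm from the hinge pin and 31 mm above the arm's axis.
- hook_seat (a point): On top of the hook's arm, 50 mm from the hinge pin, where a hung bar lies; same axes as hook_hinge. With the hook fully out it is 80 mm from the cabinet's side.
- cobble_a: Big rough grey lump of pumice, roundish with flat facets, about 70 x 60 x 56 mm (55 to 72 mm across in any direction), 0.1 to 0.17 kg; origin at its centre. Starts in the scoop; too big to pass between the sieve's bars.
- cobble_b: Big rough grey lump of pumice, roundish with flat facets, about 70 x 60 x 56 mm (55 to 72 mm across in any direction), 0.1 to 0.17 kg; origin at its centre. Starts in the scoop; too big to pass between the sieve's bars.
- pebble_a: Small rough grey piece of pumice, about 34 x 31 x 29 mm, 20 g; origin at its centre. Starts in the scoop; passes between the sieve's bars.
- pebble_b: Small rough grey piece of pumice, about 34 x 31 x 29 mm, 20 g; origin at its centre. Starts in the scoop; passes between the sieve's bars.
- pebble_c: Small rough grey piece of pumice, about 34 x 31 x 29 mm, 20 g; origin at its centre. Starts in the scoop; passes between the sieve's bars.
- pebble_d: Small rough grey piece of pumice, about 34 x 31 x 29 mm, 20 g; origin at its centre. Starts in the scoop; passes between the sieve's bars.
- pebble_e: Small rough grey piece of pumice, about 34 x 31 x 29 mm, 20 g; origin at its centre. Starts in the scoop; passes between the sieve's bars.
- bottle_a_mid (a point): Bystander: standing glass sample bottle with an orange screw cap, 70 mm across, 135 mm tall; this point is at its middle. To be left alone.
- bottle_b_mid (a point): Bystander: standing glass sample bottle with an orange screw cap, 70 mm across, 135 mm tall; this point is at its middle. To be left alone.
- bottle_c_mid (a point): Bystander: standing glass sample bottle with an orange screw cap, 70 mm across, 135 mm tall; this point is at its middle. To be left alone.
Mind the look-alikes: they are no part of the job. Leave any green or purple look-alike of the pebble_c alone.

How it is judged (in metres and radians):
On the way, in this order (a step that is already met when the one before it is completed fails the run):
1. the scoop is tipped over the sieve (more than 20 degrees, its lip within 180 mm of the sieve's centre) (angle between scoop_grip's own z axis and vertical above 0.35 rad and horizontal distance between scoop_lip and sieve below 0.18 m).
2. both big lumps lie still on the bars of the sieve (x of cobble_a in the frame of sieve between -0.135 and 0.135 m and y of cobble_a in the frame of sieve between -0.135 and 0.135 m and z of cobble_a in the frame of sieve between 0.085 and 0.135 m and linear speed of each of cobble_a, cobble_b below 0.05 m/s and x of cobble_b in the frame of sieve between -0.135 and 0.135 m and y of cobble_b in the frame of sieve between -0.135 and 0.135 m and z of cobble_b in the frame of sieve between 0.085 and 0.135 m), for 0.2 s.
At the end, for the whole second after the job is handed in: The hook is swung out (beyond 1.4 of 1.57 rad) and the scoop hangs on its arm by the grip bar (the bar's middle within 75 mm of the seat point and at its height, the scoop within 0.7 rad of level); both big lumps lie in the tray; all five small pieces lie in the pan under the bars (value of joint hook above 1.4 rad and horizontal distance between scoop_grip and hook_seat below 0.075 m and z of scoop_grip in the frame of hook_seat between -0.03 and 0.05 m and angle between scoop_grip's own z axis and vertical below 0.7 rad and x of cobble_a in the frame of tray between -0.08 and 0.08 m and y of cobble_a in the frame of tray between -0.055 and 0.055 m and z of each of cobble_a, cobble_b in the frame of tray below 0.06 m and x of cobble_b in the frame of tray between -0.08 and 0.08 m and y of cobble_b in the frame of tray between -0.055 and 0.055 m and x of pebble_a in the frame of sieve between -0.137 and 0.137 m and y of pebble_a in the frame of sieve between -0.137 and 0.137 m and z of each of pebble_a, pebble_b, pebble_c, pebble_d, pebble_e in the frame of sieve below 0.062 m and x of pebble_b in the frame of sieve between -0.137 and 0.137 m and y of pebble_b in the frame of sieve between -0.137 and 0.137 m and x of pebble_c in the frame of sieve between -0.137 and 0.137 m and y of pebble_c in the frame of sieve between -0.137 and 0.137 m and x of pebble_d in the frame of sieve between -0.137 and 0.137 m and y of pebble_d in the frame of sieve between -0.137 and 0.137 m and x of pebble_e in the frame of sieve between -0.137 and 0.137 m and y of pebble_e in the frame of sieve between -0.137 and 0.137 m); the robot touches nothing.
It fails at once if a sample bottle is shoved (over 30 mm) or knocked over (distance of any of bottle_a_mid, bottle_b_mid, bottle_c_mid from where it was at the start of the episode above 0.03 m or angle between any of bottle_a_mid, bottle_b_mid, bottle_c_mid's own z axis and vertical above 0.5 rad).
It fails at once if a big lump is dropped into the tray from a height (arrives faster than 0.9 m/s) ((horizontal distance between cobble_a and tray below 0.12 m and height (world z) of cobble_a below 0.09 m and linear speed of cobble_a above 0.9 m/s) or (horizontal distance between cobble_b and tray below 0.12 m and height (world z) of cobble_b below 0.09 m and linear speed of cobble_b above 0.9 m/s)).
It also fails if it takes over 72 s, if anything falls off the work surface, if the arm or the gripper's body presses on something with over 40 N, if the wrist force passes 120 N, or if a joint passes its speed limit or range.

ROBOT

A 6-joint arm with a two-finger parallel gripper is mounted at the origin on the work surface. World frame = base frame: x ahead of the robot, y to its left, z up, the work surface at z = 0. Lengths are in mm, angles in rad, forces in N, time in s.
With the tool pointing down it reaches from about 275 to 825 mm from the base axis. Payload 5.2 kg.
Tool frame: the origin (TCP) lies at the very end of the fingers, on their centre line; the grasp point (between the pads) lies 19 mm behind it; z points along the fingers, y is the line along which they close (so a half turn about z gives the same grasp; the last joint's range is limited). The gripper opens to 93 mm and grips with 3 to 60 N. Pads are 15 mm wide; open, the fingers measure 128 mm over their backs; the gripper's body (75 mm by 188 mm) begins 65 mm behind the grasp point.
Start: joints at [-1.51, 0.259, 1.535, -0, 1.348, -0.203], TCP at [143.434, -530.972, 218.653] pointing down, gripper open.
Joint ranges: [-3.14, 3.14], [-0.91, 2.08], [0.19, 2.58], [-1.22, 4.36], [0.22, 2.71], [-3.12, 3.12]. Speed limits (rad/s): [2.57, 2.57, 3.14, 3.14, 3.14, 3.14].

INTERFACE

Orientations are given as [roll, pitch, yaw] about the fixed x, y, z axes, in that order (R = Rz(yaw) Ry(pitch) Rx(roll)).
In Python, from bench import robot gives the robot as it stands. The module is installed in compiled form; this text tells all that it offers. Calls block until the motion is done:
- robot.move_ptp(position, orientation): joint-space move of the TCP to a pose.
- robot.move_linear(position, ori=None, speed=150, f_stop=None): straight line of the TCP; ori=None keeps the orientation; speed is the mean speed in mm/s. With f_stop (N) it stops when the force on the tool has changed by that much, and returns True; else False.
- robot.move_j(angles): joint-space move.
- robot.move_gripper(opening): opening from 0.0 (shut) to 1.0 (fully open); the grip force is fixed at half the most; returns when the fingers have stopped.
- robot.sleep(seconds).
- robot.inverse_kinematics(position, orientation): joint angles nearest the present ones, or None.
- robot.get_image(name): name is "side" or "top" or "wrist"; returns a dict with "img" (420x560x3 uint8, blue, green, red), "fovy" (degrees; the focal length in pixels is half the picture's height over the tangent of half this angle, whatever the lens; pixels are square), "cx", "cy" (the principal point, pixels), "k1" (the pictures are not rectified: a ray, as slopes to the right and down, at radius r is drawn at 1 + k1 r^2 times it, then the intrinsics apply), "eye" and "orientation" of the camera in the world. Camera axes: x right, y down, z forward; pixel columns grow to the right and rows downward; lengths in mm; the calibration is good to about 2 mm. A picture is of the moment at which its call begins. There is no depth.
A pose or a line that the arm cannot do raises robot.MotionError and nothing moves.
- robot.hand_in(): hands the job in; it is judged then, once.
Readings, each from a call of its own:
- robot.current_t(): time.
- robot.current_qpos(): joint angles.
- robot.current_joint_vel(): joint speeds.
- robot.current_joint_efforts(): joint torques, N m.
- robot.current_tcp_pos(): TCP position.
- robot.current_eef_rot(): TCP orientation.
- robot.current_contact_force(): force on the tool from outside, world axes, zero at the start.
- robot.current_ft_torque(): the same for the moment, N m.
- robot.current_gripper_width(): opening from 0.0 (shut) to 1.0 (fully open).
- robot.current_finger_force(): force on a finger pad.
Only numpy, scipy, OpenCV 4.12 (cv2) and the standard library are available. Lean on these libraries where they do the work, as an engineer would, in place of code of your own. Each camera call takes 0.05 s, during which the arm holds its last target. There are 200 camera calls.

## Working session

There is one attempt and no reset: what is moved stays moved. The work goes in short steps, each a Python script; the robot and the scene stay as the last script left them, time stands still between calls to the robot, and variables do not carry over. Pictures are saved under pics/ and viewed, at most 15 in all, crops included, and the job is handed in when it is done.

```bash
mkdir -p pics
cat > h.py <<'E'
import numpy as np, cv2
from scipy.spatial.transform import Rotation as R
from bench import robot
def cam(name,save=None):
    d=robot.get_image(name)
    if save: cv2.imwrite('pics/'+save,d['img'])
    o=d['orientation']; o=np.array(o,float)
    d['R']=o if o.shape==(3,3) else R.from_euler('xyz',o).as_matrix()
    d['f']=d['img'].shape[0]/2/np.tan(np.radians(d['fovy'])/2)
    return d
def ray(d,u,v):
    x,y=(u-d['cx'])/d['f'],(v-d['cy'])/d['f']
    X,Y=x,y
    for _ in range(20):
        s=1+d['k1']*(X*X+Y*Y); X,Y=x/s,y/s
    r=d['R']@np.array([X,Y,1.]); return np.array(d['eye'],float),r/np.linalg.norm(r)
def onz(d,u,v,z):
    e,r=ray(d,u,v); return e+r*(z-e[2])/r[2]
def tri(*obs):
    A=np.zeros((3,3));b=np.zeros(3);L=[]
    for d,u,v in obs:
        e,r=ray(d,u,v);P=np.eye(3)-np.outer(r,r);A+=P;b+=P@e;L.append((e,P))
    x=np.linalg.solve(A,b); return x,[float(np.linalg.norm(P@(x-e))) for e,P in L]
def proj(d,p):
    c=d['R'].T@(np.array(p,float)-np.array(d['eye'],float)); x,y=c[0]/c[2],c[1]/c[2]
    s=1+d['k1']*(x*x+y*y); return d['cx']+d['f']*x*s,d['cy']+d['f']*y*s
E
python3 - <<'E'
from h import *
import pickle
for n in ('side','top','wrist'):
    d=cam(n,n+'0.png'); print(n,d['eye'],d['orientation'],d['fovy'],d['cx'],d['cy'],d['k1'])
    pickle.dump(d,open(n+'0.pkl','wb'))
a=cv2.imread('pics/side0.png')
print(robot.current_t())
E
```

```text
side [ 157.23757974 -691.26000397  991.68500576] [-2.38324083  0.00666062 -0.52251528] 57.815469199499184 274.71385096331915 211.37329217728077 -0.03333042258104938
top [ 402.44869252  -13.77224418 1559.67499418] [-3.0371277   0.00585207 -1.57103332] 55.33914744138869 280.836126246601 207.963861821276 -0.02994641362842354
wrist [ 210.33319311 -512.51298875  383.25076349] [ 2.88377823e+00  8.91751453e-04 -1.30725141e+00] 71.87823054569938 279.9066371007147 212.30800540942803 -0.0491327122381713
0.15
```

View pics/side0.png

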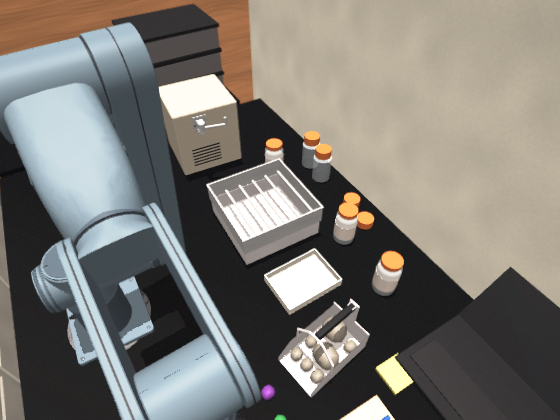

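View pics/top0.png

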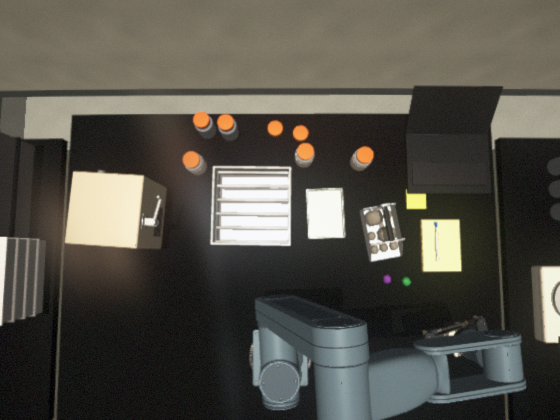

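The side and top views agree on the layout. In the top view the cabinet and hook are at (150,215), the sieve at (251,206), the tray at (325,213) and the scoop at (382,232). The bottles are further out at (194,162), (305,154), (363,158) and nearby. Next I'll enlarge crops.

Run:
```python
import cv2,numpy as np
s=cv2.imread('pics/side0.png');t=cv2.imread('pics/top0.png')
def c(i,x,y,w,h): return cv2.resize(i[y:y+h,x:x+w],(400,300),interpolation=cv2.INTER_CUBIC)
cv2.imwrite('pics/c0.png',np.vstack([np.hstack([c(s,265,290,120,90),c(t,350,190,80,60)]),np.hstack([c(s,150,70,120,90),c(t,120,175,80,60)])]))
```

```text
(no output)
```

View pics/c0.png

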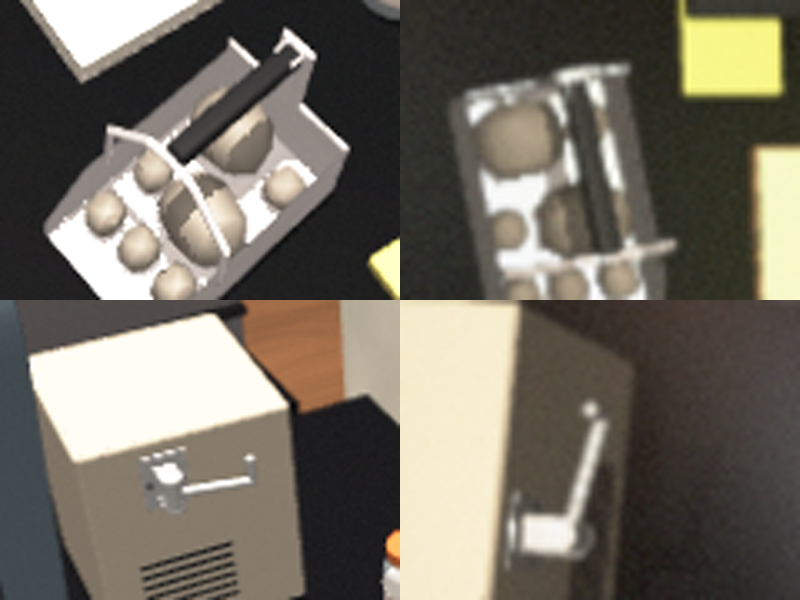

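The crops show: grip bar front end at side (319,337) / top (391.4,239.6), back end at side (353.5,306.5) / top (386,206.4). Hook tip is at side (225,117.5) / top (158.2,197), and the hook boss at about top (154,222).

Run:
```python
from h import *
import pickle
np.set_printoptions(precision=1,suppress=True)
s=pickle.load(open('side0.pkl','rb'));t=pickle.load(open('top0.pkl','rb'))
f=tri((s,319,337),(t,391.4,239.6));b=tri((s,353.5,306.5),(t,386,206.4));print('grip',f,b)
k=tri((s,225,117.5),(t,158.2,197));print('tip',k)
k=tri((s,201,120),(t,154,222));print('boss',k)
# white blobs in top: tray and sieve corners by mask
g=cv2.cvtColor(t['img'],cv2.COLOR_BGR2GRAY)
for nm,(x0,y0,x1,y1),th,z in (('tray',(300,180,352,245),110,28),('sieve',(203,158,299,252),90,126)):
    m=np.zeros_like(g);m[y0:y1,x0:x1]=(g[y0:y1,x0:x1]>th)*255
    m=cv2.morphologyEx(m,cv2.MORPH_CLOSE,np.ones((15,15)))
    c=max(cv2.findContours(m,0,1)[0],key=cv2.contourArea);r=cv2.minAreaRect(c);bx=cv2.boxPoints(r)
    P=np.array([onz(t,u,v,z) for u,v in bx]);print(nm,r,P[:,:2],P.mean(0),np.linalg.norm(P-np.roll(P,1,0),axis=1))
# orange caps
h=cv2.cvtColor(t['img'],cv2.COLOR_BGR2HSV);m=((h[...,0]<16)&(h[...,1]>200)&(h[...,2]>150)).astype(np.uint8)
n,_,st,ce=cv2.connectedComponentsWithStats(m)
for i in range(1,n):
    if st[i,4]>40: print('cap',ce[i],onz(t,*ce[i],135),onz(t,*ce[i],20))
# cabinet top corner rows
m=((g>150)).astype(np.uint8);m[:,200:]=0;m[:160]=0;m[260:]=0
c=max(cv2.findContours(m,0,1)[0],key=cv2.contourArea);print(cv2.approxPolyDP(c,4,True)[:,0].tolist())
```

```text
grip (array([ 439.3, -396.1,  144.1]), [1.070536312626454, 1.070536312626462]) (array([ 555.1, -377.2,  153.6]), [0.001404441569696121, 0.0014044415695960298])
tip (array([577. , 398.8, 253.3]), [0.8952896267263004, 0.8952896267259489])
boss (array([492.5, 405.8, 267.4]), [0.09439053433089825, 0.09439053433076489])
tray ((325.088623046875, 212.95054626464844), (50.31168746948242, 38.05162048339844), 87.39744567871094) [[ 637.9  -98. ]
 [ 644.5 -245. ]
 [ 450.6 -250.6]
 [ 444.1 -105.5]] [ 544.3 -174.8   28. ] [193.9 147.2 194.  145.3]
sieve ((247.0, 202.0), (88.0, 86.0), 0.0) [[419.9 272.8]
 [733.  279.1]
 [732.3 -42.5]
 [420.  -41.6]] [576.3 116.9 126. ] [314.4 313.2 321.7 312.3]
[[73, 172], [65, 242], [136, 247], [143, 176]]
```

```bash
cat >> h.py <<'E'
def down(yaw): return [np.pi,0,yaw]
E
python3 - <<'E'
from h import *
import pickle
np.set_printoptions(precision=2,suppress=True)
t=pickle.load(open('top0.pkl','rb'));w=pickle.load(open('wrist0.pkl','rb'))
e=robot.current_eef_rot();p=robot.current_tcp_pos();print(e,p)
Rt=R.from_euler('xyz',e).as_matrix();print('cam in tool',Rt.T@(np.array(w['eye'])-p),Rt.T@w['R'])
for u,v in((213,166),(291,167),(290,246),(211,245)):print(onz(t,u,v,126))
h=cv2.cvtColor(t['img'],cv2.COLOR_BGR2HSV);m=((h[...,0]<20)&(h[...,1]>170)&(h[...,2]>140)).astype(np.uint8)
n,_,st,ce=cv2.connectedComponentsWithStats(m)
for i in range(1,n):
    if st[i,4]>40: print('cap',ce[i],onz(t,*ce[i],135))
t0=robot.current_t()
for k,(x,y) in enumerate(((410,300),(470,220))):
    for yaw in (0,np.pi):
        print(k,yaw,robot.inverse_kinematics([x,y,400],down(yaw)))
robot.move_ptp([410,300,400],down(0));print(robot.current_t()-t0)
d=cam('wrist','w1.png');pickle.dump(d,open('w1.pkl','wb'));print(d['eye'])
robot.move_linear([500,230,400]);print(robot.current_t()-t0)
d=cam('wrist','w2.png');pickle.dump(d,open('w2.pkl','wb'));print(d['eye'])
cv2.imwrite('pics/w12.png',cv2.resize(np.hstack([cv2.imread('pics/w1.png'),cv2.imread('pics/w2.png')]),(800,300),interpolation=cv2.INTER_AREA))
E
```

```text
[-3.14 -0.    0.26] [ 143.43 -530.53  218.02]
cam in tool [  69.34   -0.18 -165.21] [[-0.   -0.97 -0.26]
 [ 1.   -0.    0.  ]
 [-0.   -0.26  0.97]]
[706.88 241.97 126.  ]
[702.62 -42.44 126.  ]
[416.42 -38.05 126.  ]
[419.94 244.11 126.  ]
cap [200.61 119.5 ] [879.06 289.37 135.  ]
cap [224.97 121.71] [870.26 199.49 135.  ]
cap [274.84 127.68] [847.15  16.4  135.  ]
cap [300.13 132.56] [828.66 -75.99 135.  ]
cap [305.28 149.86] [764.03 -94.33 135.  ]
cap [364.8  154.19] [ 747.84 -310.34  135.  ]
cap [189.07 155.63] [743.61 328.45 135.  ]
0 0 [ 0.41  0.12  1.27 -0.    1.75  1.98]
0 3.141592653589793 [ 0.41  0.12  1.27  0.    1.75 -1.16]
1 0 [ 0.22  0.14  1.25 -0.    1.75  1.79]
1 3.141592653589793 [ 0.22  0.14  1.25  0.    1.75 -1.35]
3.125
[479.81 299.28 565.05]
4.0832999999999995
[568.96 230.13 565.4 ]
```

View pics/w12.png

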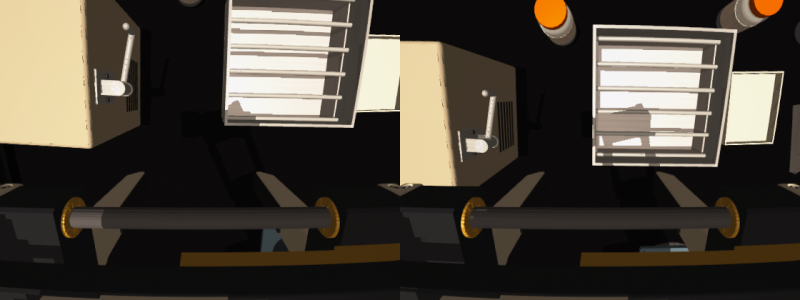

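In w1 (full pixels) the hook tip is at about (176,38) and the boss top at (179,123). In w2 the tip is at (119,130) and the boss at (126,197). The sieve rim corners in w2 are about (270,36), (470,43), (448,231), (270,231). The tray and bottle caps are clear too.

Run:
```python
from h import *
import pickle
np.set_printoptions(precision=1,suppress=True)
L=lambda n:pickle.load(open(n+'.pkl','rb'))
s,t,a,b=L('side0'),L('top0'),L('w1'),L('w2')
print('tip',tri((a,176.4,37.8),(b,119,130)),tri((a,176.4,37.8),(b,119,130),(t,158.2,197),(s,225,117.5)))
print('boss',tri((a,179,123),(b,126,197)))
for u,v in ((270,36),(470,43),(448,231),(270,231)):print('sv',onz(b,u,v,126))
# cabinet top edge in w2/w1: near right corner
g=cv2.cvtColor(b['img'],cv2.COLOR_BGR2GRAY);print(onz(b,55,60,272),onz(b,60,258,272))
def c(i,x,y,w,h): return cv2.resize(i[y:y+h,x:x+w],(400,300),interpolation=cv2.INTER_CUBIC)
cv2.imwrite('pics/c1.png',np.vstack([np.hstack([c(a['img'],115,20,160,120),c(b['img'],50,110,160,120)]),np.hstack([c(b['img'],260,20,240,180),c(a['img'],300,0,240,180)])]))
```

```text
tip (array([576.4, 402.2, 248.7]), [0.2957349656064625, 0.29573496560668966]) (array([576.5, 400. , 252.4]), [1.6473421230268703, 0.3847796923209355, 0.6423839918642307, 1.8254444463293915])
boss (array([496.5, 416. , 223.2]), [2.467963483562017, 2.4679634835621087])
sv [703.5 243.6 126. ]
sv [699.7 -38.  126. ]
sv [421.5 -43.1 126. ]
sv [422.  245.8 126. ]
[642.7 445.9 272. ] [438.1 478.5 272. ]
```

View pics/c1.png

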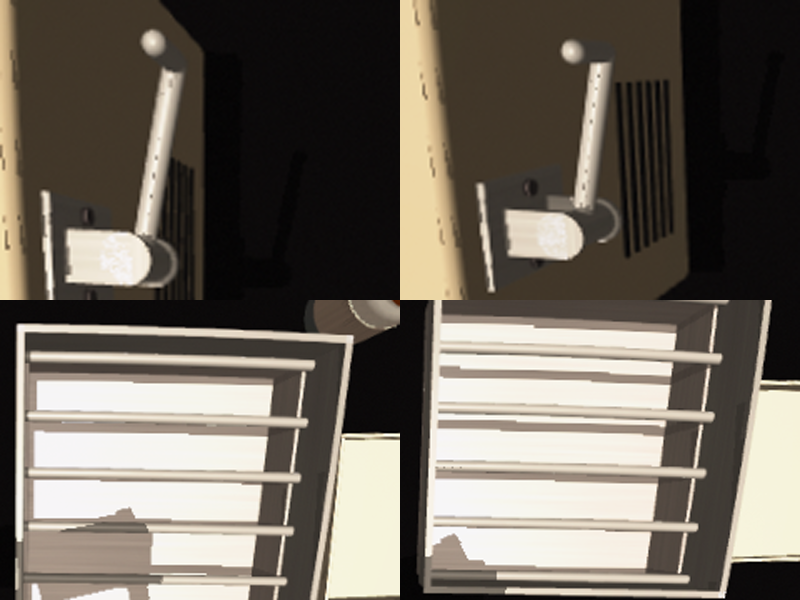

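The crops sharpen the points. The tip is at w1 (176.2,37.2) / w2 (118.8,130) and the boss top at w1 (163.8,123.2) / w2 (114,206). The arm runs from w1 (173.8,114) / w2 (123.2,192.8) to w1 (185.4,46) / w2 (130,134.8). The cabinet is slightly rotated.

Run:
```python
from h import *
import pickle
np.set_printoptions(precision=1,suppress=True)
L=lambda n:pickle.load(open(n+'.pkl','rb'))
s,t,a,b=L('side0'),L('top0'),L('w1'),L('w2')
for n,p,q in (('tip',(176.2,37.2),(118.8,130)),('boss',(163.8,123.2),(114,206)),('elbow',(185.4,46),(130,134.8)),('armroot',(173.8,114),(123.2,192.8))):
    x,e=tri((a,*p),(b,*q));print(n,x,e,proj(s,x),proj(t,x))
for d,th in((t,150),(b,100),(a,100)):
    h=cv2.cvtColor(d['img'],cv2.COLOR_BGR2HSV);m=((h[...,2]>(170 if d is not t else 150))&(h[...,0]<30)&(h[...,1]>20)).astype(np.uint8)
    m[:,205:]=0
    if d is t: m[:160]=0;m[255:]=0
    else: m[250:]=0; m[:,140:]=0
    # right edge of the cabinet top: last set pixel of long run per row
    pts=[]
    for r in (range(185,240,5) if d is t else range(80,230,10)):
        k=np.flatnonzero(m[r]==0); k=k[k>(80 if d is t else 0)]; pts.append((k[0],r))
    P=np.array([onz(d,u,v,270)[:2] for u,v in pts]); f=np.polyfit(P[:,0],P[:,1],1);print('edge y=',f,'at 500:',np.polyval(f,500),np.abs(np.polyval(f,P[:,0])-P[:,1]).max(),pts[:2],pts[-1])
```

```text
tip [576.4 401.8 250. ] [0.16095836069919836, 0.1609583606990311] (np.float64(224.31886404878168), np.float64(117.96963275178662)) (np.float64(157.69835127240816), np.float64(197.06545553432738))
boss [493.2 420.8 248.5] [1.046677002522024, 1.0466770025220755] (np.float64(200.30083261264582), np.float64(122.54665166878706)) (np.float64(151.32199675277153), np.float64(222.1619046336128))
elbow [571.5 396.6 237.6] [0.0470376522734816, 0.04703765227356283] (np.float64(224.011595032333), np.float64(122.1106472786974)) (np.float64(160.34500694979067), np.float64(199.0199429182731))
armroot [504.5 416.7 230.4] [0.18881045292139953, 0.1888104529213405] (np.float64(204.46481799198298), np.float64(126.56823796333659)) (np.float64(154.4031898530776), np.float64(219.18401325532045))
edge y= [ -0.1 483.9] at 500: 451.81147102087914 0.9181302238172862 [(np.int64(143), 185), (np.int64(143), 190)] (np.int64(138), 235)
edge y= [ -0.1 482.4] at 500: 454.95267303886254 5.361655353559911 [(np.int64(53), 80), (np.int64(59), 90)] (np.int64(73), 220)
edge y= [ -1.  964.2] at 500: 451.82373817083806 68.28059344400145 [(np.int64(115), 80), (np.int64(121), 90)] (np.int64(1), 220)
```

Run:
```python
from h import *
np.set_printoptions(precision=2,suppress=True)
H=np.array([493.2,421.]);t0=robot.current_t()
robot.move_gripper(0.0)
o=down(np.pi/2)
robot.move_ptp([558,430,320],o)
print(robot.move_linear([558,430,207],speed=150,f_stop=8),robot.current_t()-t0)
def P(phi,r,ex=0):
    d=np.array([np.cos(phi),-np.sin(phi)]);n=np.array([np.sin(phi),np.cos(phi)])
    return [*(H+r*d+n*(5+17.5*n[0]+8*n[1]-ex)),207]
for phi in (.225,.55,.9,1.25,1.5): robot.move_linear(P(phi,62),speed=150)
print(robot.move_linear(P(1.634+.07,62),speed=60,f_stop=8),robot.current_contact_force(),robot.current_tcp_pos(),P(1.634,62))
q=robot.current_tcp_pos();robot.move_linear([q[0]+12,q[1],207])
robot.move_linear([q[0]+12,q[1]-5,330],speed=250)
robot.move_gripper(1.0)
robot.move_ptp([440,270,400],down(0));print(robot.current_t()-t0,robot.current_t())
d=cam('wrist','w3.png');import pickle;pickle.dump(d,open('w3.pkl','wb'))
robot.move_ptp([400,-330,330],down(0.16));print(robot.current_t())
d=cam('wrist','w4.png');pickle.dump(d,open('w4.pkl','wb'))
robot.move_linear([400,-430,330],speed=250);print(robot.current_t())
d=cam('wrist','w5.png');pickle.dump(d,open('w5.pkl','wb'))
I=[cv2.imread(f'pics/w{k}.png') for k in(3,4,5)]
c=lambda i,w,h:cv2.resize(i,(w,h),interpolation=cv2.INTER_AREA)
cv2.imwrite('pics/m2.png',np.vstack([np.hstack([c(I[1],400,300),c(I[2],400,300)]),np.hstack([c(I[0],400,300),np.zeros((300,400,3),np.uint8)])]))
```

```text
False 3.5334000000000003
True [ 3.55 -0.59  1.48] [511.51 358.31 207.34] [np.float64(511.1998990736886), np.float64(357.73678067659694), 207]
8.875 13.1583
15.375
15.975
```

View pics/m2.png

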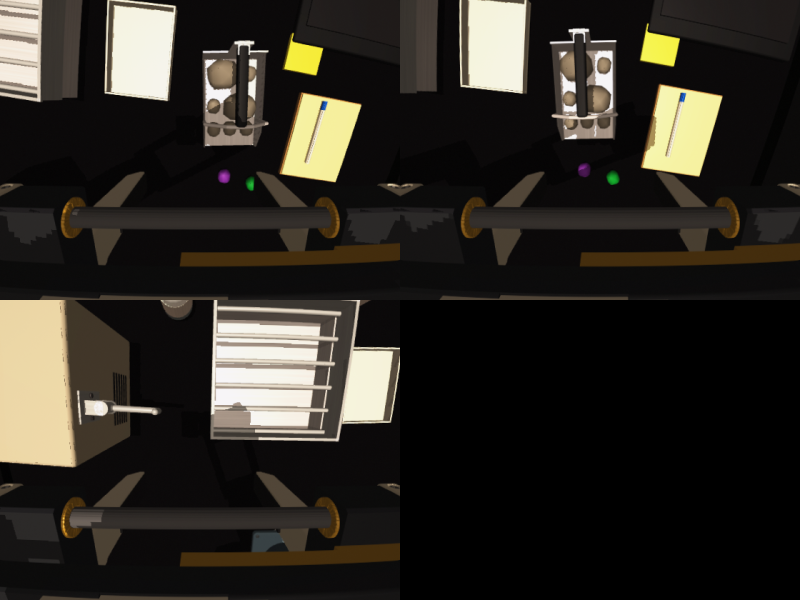

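The hook is now out square: in w3 the arm runs from about (136,571) to (220,575). The grip bar in w4 runs from about (337,175) at the front to (340,63) at the back, and in w5 from (253,162) to (251,45). I'll refine this by scanning rows.

Run:
```python
from h import *
import pickle
np.set_printoptions(precision=1,suppress=True)
L=lambda n:pickle.load(open(n+'.pkl','rb'))
a,b,w3=L('w4'),L('w5'),L('w3')
out=[]
for d,u0,r0,r1 in((a,339,60,185),(b,252,40,172)):
    v=d['img'].max(2).astype(int);pts=[];S=''
    for r in range(r0-6,r1+6,4):
        row=v[r];k=u0 
        if row[k-6:k+7].min()>60: S+=f'{r}:- ';continue
        c=k-6+int(np.argmin(row[k-6:k+7]));l=c
        while row[l-1]<60 and c-l<30:l-=1
        h=c
        while row[h+1]<60 and h-c<30:h+=1
        pts.append((r,(l+h)/2,h-l+1));S+=f'{r}:{(l+h)/2}/{h-l+1} '
    print(S);out.append(pts)
fits=[]
for p in out:
    p=np.array([q for q in p if 10<=q[2]<=22]);fits.append(np.polyfit(p[:,0],p[:,1],1));print(fits[-1],len(p))
for ra,rb in((172,160),(66,47),):
    print(tri((a,np.polyval(fits[0],ra),ra),(b,np.polyval(fits[1],rb),rb)))
def c(i,x,y,w,h): return cv2.resize(i[y:y+h,x:x+w],(400,400),interpolation=cv2.INTER_CUBIC)
cv2.imwrite('pics/c3.png',np.hstack([c(a['img'],275,45,150,150),c(b['img'],190,30,150,150)]))
```

```text
54:333.0/61 58:- 62:- 66:341.5/12 70:341.5/12 74:341.0/11 78:339.5/18 82:339.5/18 86:339.0/17 90:338.5/18 94:339.0/17 98:338.5/18 102:338.5/18 106:338.5/18 110:338.5/18 114:338.5/18 118:338.0/17 122:338.0/17 126:338.0/17 130:338.0/17 134:334.5/24 138:337.5/18 142:338.0/17 146:337.5/18 150:337.0/17 154:337.0/17 158:337.0/17 162:337.0/17 166:334.0/25 170:339.0/19 174:337.0/17 178:- 182:336.5/2 186:- 190:- 
34:250.0/61 38:247.0/61 42:- 46:- 50:250.0/13 54:250.0/13 58:250.5/12 62:251.5/18 66:251.5/18 70:251.5/18 74:252.0/17 78:253.5/20 82:252.0/17 86:252.5/18 90:253.0/17 94:253.0/17 98:253.0/17 102:253.0/17 106:254.0/19 110:252.5/16 114:253.0/15 118:253.0/15 122:257.5/24 126:254.5/16 130:254.5/16 134:254.0/17 138:254.0/17 142:254.0/17 146:255.0/15 150:255.0/15 154:256.0/17 158:255.0/15 162:254.5/12 166:- 170:247.0/1 174:247.0/1 
[ -0.  342.3] 26
[  0.  248.7] 28
(array([ 437.3, -393.8,  141.7]), [1.0349758228292636, 1.0349758228291686])
(array([ 555.9, -372.2,  149.3]), [1.1845211786657754, 1.1845211786657652])
```

View pics/c3.png

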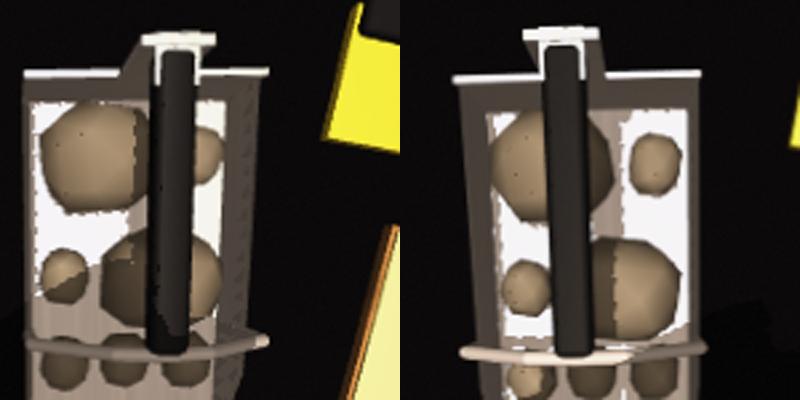

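```bash
cat >> h.py <<'E'
S=np.array([561.6,101.8])
def scoop_tool(psi,th):  # tool orientation with scoop heading psi, lip tipped down by th
    Ro=R.from_euler('z',psi)*R.from_euler('y',-th)
    return Ro,list((Ro*R.from_euler('x',np.pi)).as_euler('xyz'))
def lip_pose(lip,psi,th):
    Ro,o=scoop_tool(psi,th); return list(np.array(lip)-Ro.apply([-132,0,-125])),o
LIP=lambda z,dx=45:[S[0]+dx,S[1],z]
E
python3 - <<'E'
from h import *
np.set_printoptions(precision=2,suppress=True)
for z,th in((200,0),(150,15),(125,25),(118,35),(118,47),(118,60)):
    p,o=lip_pose(LIP(z),0,np.radians(th)); q=robot.inverse_kinematics(p,o); print(th,np.round(p),None if q is None else np.round(q,2))
o=down(0.18)
robot.move_ptp([500,-382.5,240],o)
print(robot.move_linear([500,-382.5,125],speed=120,f_stop=6))
robot.move_gripper(0.0);print(robot.current_gripper_width()*93,robot.current_finger_force())
robot.move_linear([500,-382.5,165],speed=80);print(robot.current_contact_force(),robot.current_ft_torque(),robot.current_t())
cam('side','s1.png')
E
```

```text
0 [739. 102. 325.] [-0.01  0.62  0.74 -0.    1.79  1.56]
15 [702. 102. 305.] [-0.01  0.34  1.24  0.    1.3   1.56]
25 [673. 102. 294.] [-0.02  0.19  1.52  0.01  0.99  1.55]
35 [643. 102. 296.] [-0.02  0.06  1.75  0.02  0.72  1.54]
47 [605. 102. 300.] [-0.03 -0.08  2.01  0.05  0.4   1.51]
60 [564. 102. 295.] None
False
17.852580424320752 30.000095665454865
[ 0.02  0.76 -7.5 ] [ 0.08 -0.06  0.05] 19.5583
```

Run:
```python
from h import *
for psi in (0,0.2,0.6,1.0,1.57,2.2,-2.5,np.pi,-1.57,-1,-.6):
  for dx in (0,30,45,70):
    r=[]
    for z in (115,150):
      for th in (0,25,35,45,55,60):
        l=[S[0]+dx*np.cos(psi),S[1]+dx*np.sin(psi),z if th else 200]
        q=robot.inverse_kinematics(*lip_pose(l,psi,np.radians(th))); r.append('.' if q is None else str(round(q[5],1)))
    print(round(psi,2),dx,' '.join(r))
```

```text
0 0 1.6 1.5 1.5 1.5 . . 1.6 1.5 1.5 1.5 1.4 .
0 30 1.6 1.5 1.5 1.5 . . 1.6 1.6 1.5 1.5 1.4 .
0 45 1.6 1.6 1.5 1.5 . . 1.6 1.6 1.5 1.5 1.4 .
0 70 1.6 1.6 1.5 1.5 . . 1.6 1.6 1.5 1.5 1.5 .
0.2 0 1.4 1.3 1.1 0.8 0.2 -0.1 1.4 1.3 1.2 0.9 0.4 0.1
0.2 30 1.4 1.3 1.2 0.9 0.3 -0.1 1.4 1.3 1.2 0.9 0.5 0.1
0.2 45 1.4 1.3 1.2 0.9 0.3 -0.2 1.4 1.3 1.2 1.0 0.5 0.1
0.2 70 1.4 1.3 1.2 0.9 0.3 -0.2 1.4 1.3 1.2 1.0 0.5 0.1
0.6 0 1.1 0.7 0.5 0.1 -0.2 -0.4 1.1 0.8 0.5 0.2 -0.1 -0.3
0.6 30 1.1 0.8 0.5 0.2 -0.2 -0.4 1.1 0.8 0.6 0.3 -0.1 -0.3
0.6 45 1.1 0.8 0.6 0.2 -0.2 -0.4 1.1 0.8 0.6 0.3 -0.1 -0.3
0.6 70 1.1 0.8 0.6 0.3 -0.2 -0.4 1.1 0.9 0.6 0.3 -0.0 -0.2
1.0 0 0.7 0.3 0.1 -0.2 -0.5 -0.6 0.7 0.3 0.1 -0.1 -0.4 -0.5
1.0 30 0.8 0.4 0.1 -0.2 -0.4 -0.5 0.8 0.4 0.2 -0.1 -0.3 -0.5
1.0 45 0.8 0.4 0.1 -0.1 -0.4 -0.5 0.8 0.4 0.2 -0.1 -0.3 -0.4
1.0 70 0.8 0.4 0.2 -0.1 -0.4 -0.5 0.8 0.5 0.2 -0.0 -0.3 -0.4
1.57 0 0.2 -0.2 -0.4 -0.5 -0.6 -0.7 0.2 -0.2 -0.3 -0.5 -0.6 -0.6
1.57 30 0.3 -0.2 -0.3 -0.5 -0.6 -0.7 0.3 -0.1 -0.3 -0.4 -0.5 -0.6
1.57 45 0.3 -0.1 -0.3 -0.5 -0.6 -0.7 0.3 -0.1 -0.3 -0.4 -0.5 -0.6
1.57 70 0.3 -0.
[... 855 characters left out ...]
3.0 -2.8 -2.7 -2.6 -2.6 2.9 -3.0 -2.9 -2.8 -2.7 -2.7
-1.57 30 2.8 -3.0 -2.9 -2.7 -2.7 -2.6 2.8 -3.0 -2.9 -2.8 -2.7 -2.7
-1.57 45 2.8 -3.0 -2.9 -2.8 -2.7 -2.6 2.8 -3.1 -2.9 -2.8 -2.7 -2.7
-1.57 70 2.8 -3.1 -2.9 -2.8 -2.7 -2.6 2.8 -3.1 -3.0 -2.8 -2.7 -2.7
-1 0 2.4 2.8 3.0 -3.0 -2.8 -2.7 2.4 2.8 3.0 -3.1 -2.9 -2.8
-1 30 2.3 2.7 3.0 -3.1 -2.8 -2.7 2.3 2.7 2.9 . -2.9 -2.8
-1 45 2.3 2.7 3.0 -3.1 -2.8 -2.7 2.3 2.7 2.9 . -2.9 -2.8
-1 70 2.3 2.7 2.9 -3.1 -2.9 -2.7 2.3 2.7 2.9 3.1 -2.9 -2.8
-0.6 0 2.0 2.4 2.6 2.9 -3.0 . 2.0 2.3 2.6 2.9 -3.1 -2.9
-0.6 30 2.0 2.3 2.6 2.9 -3.0 . 2.0 2.3 2.5 2.8 -3.1 .
-0.6 45 2.0 2.3 2.5 2.9 -3.0 . 2.0 2.3 2.5 2.8 -3.1 .
-0.6 70 2.0 2.3 2.5 2.8 -3.0 . 2.0 2.2 2.4 2.8 . .
```

View pics/s1.png

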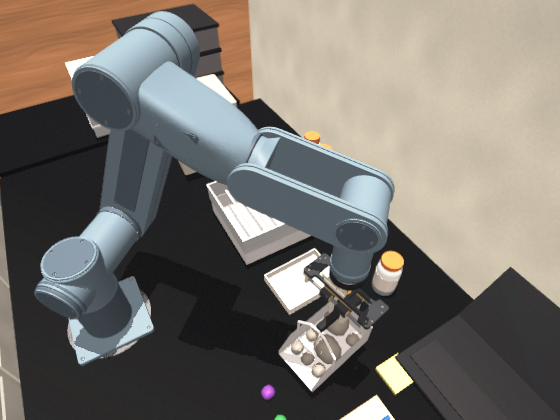

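The side view shows the scoop level and firmly held, with all seven stones in it. I'll tip at heading 0.6, where the IK is smooth.

Run:
```python
from h import *
import pickle
np.set_printoptions(precision=2,suppress=True)
psi=0.6
l=lambda z:[S[0]+40*np.cos(psi),S[1]+40*np.sin(psi),z]
go=lambda z,th,sp:robot.move_linear(*lip_pose(l(z),psi,np.radians(th)),speed=sp)
robot.move_linear([500,-382.5,325],speed=250)
go(200,0,260);print(robot.current_t())
go(130,22,120)
for th in (32,42,52):
    go(118,th,45);print(th,robot.current_t(),robot.current_contact_force())
cam('side','s2.png')
go(122,60,45);robot.sleep(.4);print(robot.current_t(),robot.current_contact_force())
cam('side','s3.png');cam('top','t3.png')
a=cv2.imread('pics/s2.png')[60:300,150:470];b=cv2.imread('pics/s3.png')[60:300,150:470]
c=lambda i:cv2.resize(i,(400,300))
t=cv2.imread('pics/t3.png')[120:300,130:370]
cv2.imwrite('pics/m3.png',np.vstack([np.hstack([c(a),c(b)]),np.hstack([c(t),c(t)*0])]))
```

```text
22.9167
32 24.5 [ 1.17  0.25 -4.16]
42 25.3583 [ 1.25  0.43 -2.65]
52 26.2167 [ 1.09  0.96 -2.97]
27.375 [ 0.87  0.57 -3.55]
```

View pics/m3.png

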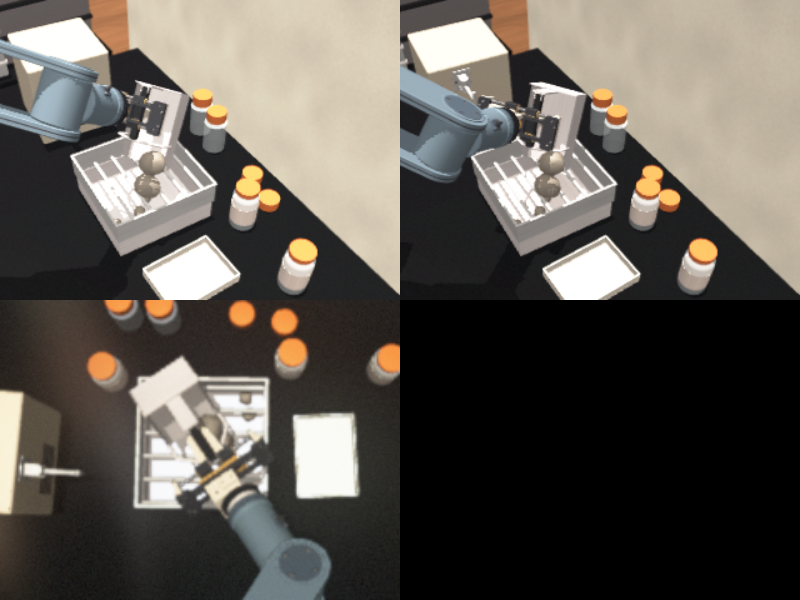

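Both lumps are out on the bars, at side crop (150,160) and (147,187). The wrist force of 3.5 N says the scoop is empty. Next I'll lift it, level it and look.

Run:
```python
from h import *
import pickle
np.set_printoptions(precision=2,suppress=True)
psi=0.6
l=lambda z:[S[0]+40*np.cos(psi),S[1]+40*np.sin(psi),z]
go=lambda z,th,sp:robot.move_linear(*lip_pose(l(z),psi,np.radians(th)),speed=sp)
go(190,60,120);print(robot.current_contact_force())
go(230,0,200);print(robot.current_t(),robot.current_contact_force())
# pre-hang: own x along cabinet side direction, beyond the tip
for psi in (-0.064,-0.064+np.pi):
  for p in ([500,240,290],[500,370,290],[500,370,213]): print(psi,robot.inverse_kinematics(p,down(psi)))
robot.move_ptp([440,190,370],down(-0.064));print(robot.current_t())
robot.sleep(.2)
cam('side','s4.png');cam('wrist','w6.png');d=cam('top','t4.png')
b=cv2.imread('pics/s4.png')[60:300,150:470];c=lambda i:cv2.resize(i,(400,300),interpolation=cv2.INTER_CUBIC)
cv2.imwrite('pics/m4.png',np.vstack([np.hstack([c(b),c(cv2.imread('pics/w6.png'))]),np.hstack([c(d['img'][150:270,170:330]),c(b[60:180,80:240])])]))
```

```text
[-0.63  0.68 -3.02]
30.0 [ 0.17 -0.09 -1.92]
-0.064 [ 0.25  0.23  1.4  -0.    1.51  1.88]
-0.064 [ 0.46  0.36  1.23 -0.    1.56  2.09]
-0.064 [ 0.46  0.39  1.36 -0.    1.39  2.09]
3.077592653589793 [ 0.25  0.23  1.4   0.    1.51 -1.26]
3.077592653589793 [ 0.46  0.36  1.23  0.    1.56 -1.05]
3.077592653589793 [ 0.46  0.39  1.36  0.    1.39 -1.05]
31.0333
```

View pics/m4.png

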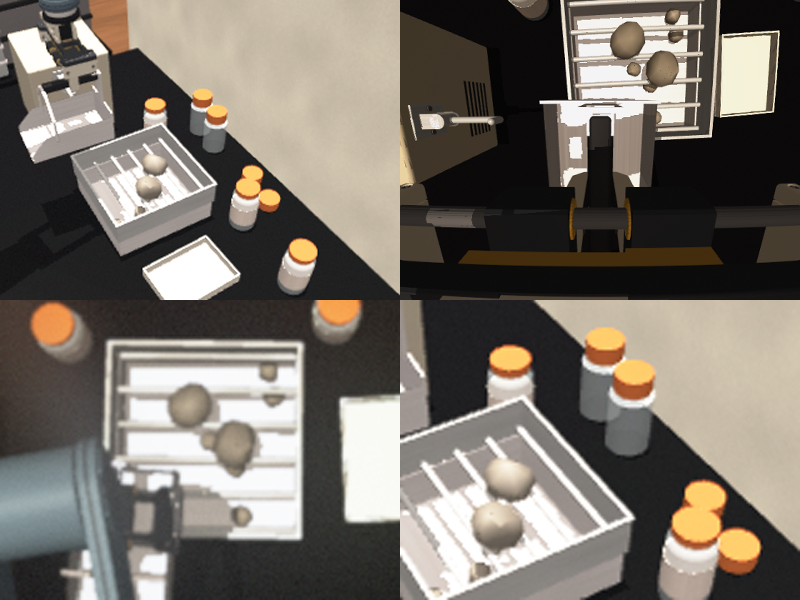

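The pan and bars show both lumps clear of each other, and five small pieces are visible. The scoop is level in the hand. Next I'll check the hook tip prediction against w3 and hang the scoop.

Run:
```python
from h import *
import pickle
np.set_printoptions(precision=2,suppress=True)
w3=pickle.load(open('w3.pkl','rb'))
print('tip pred',proj(w3,[487.8,336.2,250]),'seen ~',(157*1.4,111*1.4))
o=down(-0.064)
robot.move_linear([508,232,300],o,speed=250)
robot.move_linear([508,232,261],speed=150)
s=robot.move_linear([508,358,261],speed=90,f_stop=6)
print('entry',s,robot.current_tcp_pos(),robot.current_contact_force(),robot.current_t())
if not s:
    s=robot.move_linear([508,358,203],speed=35,f_stop=2.2)
    print('lower',s,robot.current_tcp_pos(),robot.current_contact_force(),robot.current_t())
cam('side','s5.png');d=cam('top','t5.png');cam('wrist','w7.png')
c=lambda i:cv2.resize(i,(400,300),interpolation=cv2.INTER_CUBIC)
cv2.imwrite('pics/m5.png',np.vstack([np.hstack([c(cv2.imread('pics/s5.png')[60:180,140:300]),c(cv2.imread('pics/w7.png'))]),np.hstack([c(d['img'][150:270,120:280]),c(d['img'])])]))
```

```text
tip pred (np.float64(218.10549434866132), np.float64(156.93400489502125)) seen ~ (219.79999999999998, 155.39999999999998)
entry False [508.13 357.47 261.09] [ 0.25 -0.64 -2.8 ] 33.9167
lower True [508.1  357.95 219.3 ] [ 0.75 -0.58  2.72] 35.0333
```

View pics/m5.png

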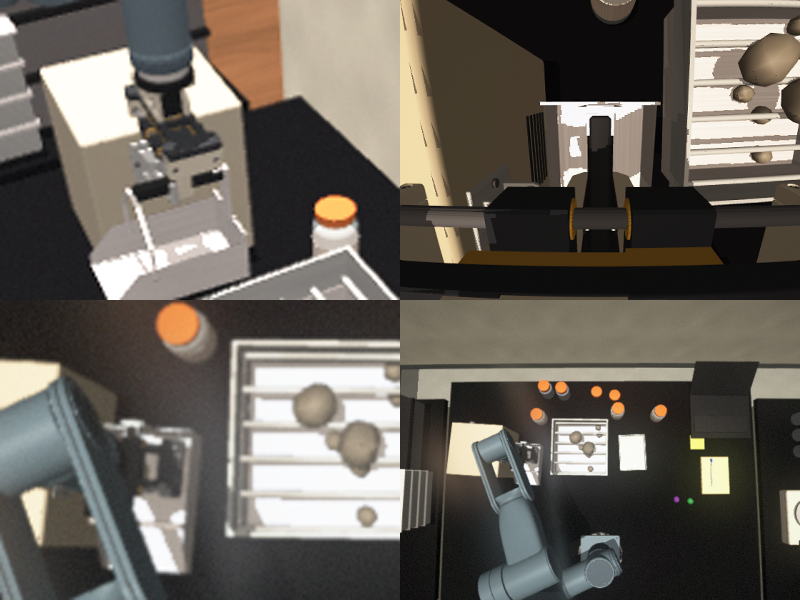

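Contact came with the bar over the arm: TCP at z = 219, and a 5.5 N change against the scoop's 3 N weight. I'll release with a small opening and check.

Run:
```python
from h import *
import pickle
np.set_printoptions(precision=2,suppress=True)
robot.move_linear([508.1,357.9,220.3],speed=20)
robot.move_gripper(0.38);print(robot.current_gripper_width(),robot.current_contact_force())
robot.move_linear([508.1,357.9,330],speed=120);print(robot.current_contact_force())
robot.move_gripper(1.0)
robot.move_ptp([420,60,400],down(0));print(robot.current_t())
for n,k in(('side','s6'),('wrist','w8'),('top','t6')):pickle.dump(cam(n,k+'.png'),open(k+'.pkl','wb'))
robot.move_linear([400,120,400],speed=200)
pickle.dump(cam('wrist','w9.png'),open('w9.pkl','wb'));print(robot.current_t())
c=lambda i:cv2.resize(i,(400,300),interpolation=cv2.INTER_CUBIC)
I=lambda n:cv2.imread(f'pics/{n}.png')
cv2.imwrite('pics/m6.png',np.vstack([np.hstack([c(I('s6')[60:240,140:380]),c(I('t6')[150:270,120:280])]),np.hstack([c(I('w8')[0:270,100:460]),c(I('w9')[0:270,200:560])])]))
```

```text
0.3780611954371734 [ 0.6  -0.7   0.07]
[-0.56  0.2  -0.04]
39.3083
39.975
```

View pics/m6.png

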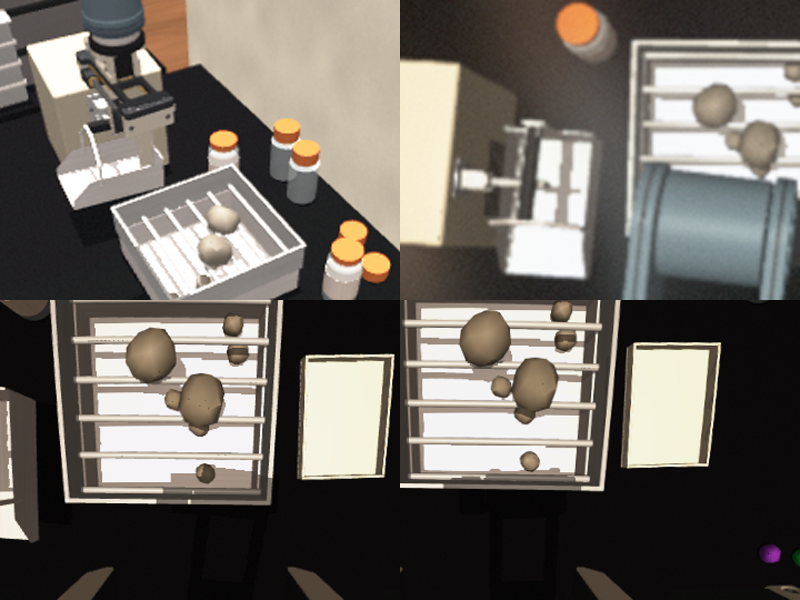

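The top view shows the scoop hanging on the hook arm, level. The lumps are at w8 (236,49) and (282,90), w9 (276,34) and (321,76), and the small pieces lie below the bars. I'll triangulate them and measure outlines.

Run:
```python
from h import *
import pickle
np.set_printoptions(precision=1,suppress=True)
L=lambda n:pickle.load(open(n+'.pkl','rb'))
a,b=L('w8'),L('w9')
for n,p,q in(('A',(236,49.5),(276.5,34)),('B',(282,90),(321.5,76.5)),('p1',(309.7,21.6),(345.8,10)),('p3',(256.6,88),(291,77.5)),('p5',(285,156),(317,145))):
    print(n,*tri((a,*p),(b,*q)))
# brown mask outlines
for d in(a,b):
    h=cv2.cvtColor(d['img'],cv2.COLOR_BGR2HSV);m=((h[...,1]>60)&(h[...,1]<160)&(h[...,2]>40)&(h[...,0]<25)).astype(np.uint8)
    m[200:]=0;m=cv2.morphologyEx(m,cv2.MORPH_OPEN,cv2.getStructuringElement(2,(19,19)))
    for c in cv2.findContours(m,0,1)[0]:
        if cv2.contourArea(c)>600:
            r=cv2.minAreaRect(c);P=np.array([onz(d,u,v,108)[:2] for u,v in cv2.boxPoints(r)]);M=cv2.moments(c);e1,e2=P[1]-P[0],P[2]-P[1]
            print((M['m10']/M['m00'],M['m01']/M['m00']),P.mean(0),np.linalg.norm(e1),np.arctan2(e1[1],e1[0]),np.linalg.norm(e2))
t=L('t6')
for p in((493,340,239),(487.8,336,250)):print(proj(t,p))
```

```text
A [614.  124.8 101. ] [0.35240889183262414, 0.35240889183284757]
B [557.9  57.2  95.2] [0.19807397810737984, 0.19807397810753205]
p1 [676.3  10.5  26.5] [0.597456677926681, 0.597456677926754]
p3 [570.6 100.9  22.9] [1.3641491652449174, 1.3641491652449056]
p5 [453.7  50.9  17.1] [0.1459808998077796, 0.14598089980784962]
(279.62141687141684, 91.02825552825553) [555.2  58.9] 67.4466925760688 -0.8878259626750763 64.54168128562739
(235.52906434566367, 49.49569992746865) [611.8 124.7] 62.89089573192604 -1.1548624841125836 61.20676714840222
(30.82492959026074, 51.45779958208413) [619.1 433.7] 49.46402379512941 -0.46009135829262526 114.40001061937346
(26.451595259799454, 158.91905195989062) [437.8 530.5] 109.7043792535674 -0.22969472322902534 92.71880405138562
(320.8860294117647, 76.08478163992869) [554.4  60. ] 67.7171245051158 -0.24349956917941729 56.002064841519626
(276.3746638780998, 34.55831092520665) [611.2 125.2] 64.78710190804381 -1.14190118491436 61.51688733641612
(26.906856155175724, 51.66503424876768) [589.7 491.3] 160.84403071071233 -0.17954878322596188 107.77672511559837
(np.float64(176.44639048990564), np.float64(222.42893961955343))
(np.float64(176.72956477925317), np.float64(223.77935396930783))
```

Pieces p1, p3 and p5 are at z = 17–27, so they are in the pan. Lump A is at about (613,125) and lump B at about (557,58). I'll pick them closing perpendicular to the line between them and place them at own x ±40 in the tray.

```bash
cat > pick.py <<'E'
from h import *
T=np.array([544.3,-174.5])
def pick(c,yaw):
    robot.move_ptp([c[0],c[1],190],down(yaw))
    s=robot.move_linear([c[0],c[1],86],speed=110,f_stop=5)
    robot.move_gripper(0.0);w=robot.current_gripper_width()*93
    robot.move_linear([c[0],c[1],200],speed=150)
    print('pick',s,round(w,1),np.round(robot.current_gripper_width()*93,1),robot.current_finger_force(),robot.current_contact_force()[2],robot.current_t())
def place(dx):
    x,y=T+dx*np.array([1,.025])
    robot.move_linear([x,y,150],down(0.025),speed=250)
    robot.move_linear([x,y,45],speed=120)
    s=robot.move_linear([x,y,15],speed=30,f_stop=2.5);print('place',s,robot.current_tcp_pos()[2])
    robot.move_gripper(0.85);robot.move_linear([x,y,150],speed=150);print(robot.current_t())
E
python3 - <<'E'
from pick import *
import pickle
b=pickle.load(open('w9.pkl','rb'))
P=np.array([onz(b,u,v,28) for u,v in((402.5,37.8),(488,38.7),(477,148.5),(399.8,150))]);print(np.round(P[:,:2]),P.mean(0))
pick((613,125),0.873)
w=robot.current_gripper_width()*93
if w>40: place(40)
cam('top','t7.png');cam('side','s7.png')
E
```

```text
[[ 634.  -88.]
 [ 639. -240.]
 [ 451. -247.]
 [ 446. -100.]] [ 542.73058339 -168.85034184   28.        ]
pick False 70.0 70.1 29.070889599242946 -2.4606510633302854 43.6417
place True 22.904572700528092
48.1667
```

Run:
```python
from pick import *
import pickle
robot.move_gripper(1.0)
pick((556.5,58.5),0.873)
w=robot.current_gripper_width()*93
if w>40: place(-40)
robot.move_ptp([400,-20,390],down(0));print(robot.current_t())
for n,k in(('side','s8'),('wrist','w10'),('top','t8')):pickle.dump(cam(n,k+'.png'),open(k+'.pkl','wb'))
c=lambda i:cv2.resize(i,(400,300),interpolation=cv2.INTER_CUBIC)
I=lambda n:cv2.imread(f'pics/{n}.png')
cv2.imwrite('pics/m8.png',np.vstack([np.hstack([c(I('s8')[60:330,140:500]),c(I('t8')[150:270,120:280])]),np.hstack([c(I('w10')[0:270,50:410]),c(I('t8')[140:290,200:400])])]))
```

```text
pick False 69.2 69.3 29.999639466404915 -1.7455691884728737 52.2333
place True 22.139343423169162
56.5667
57.7333
```

View pics/m8.png

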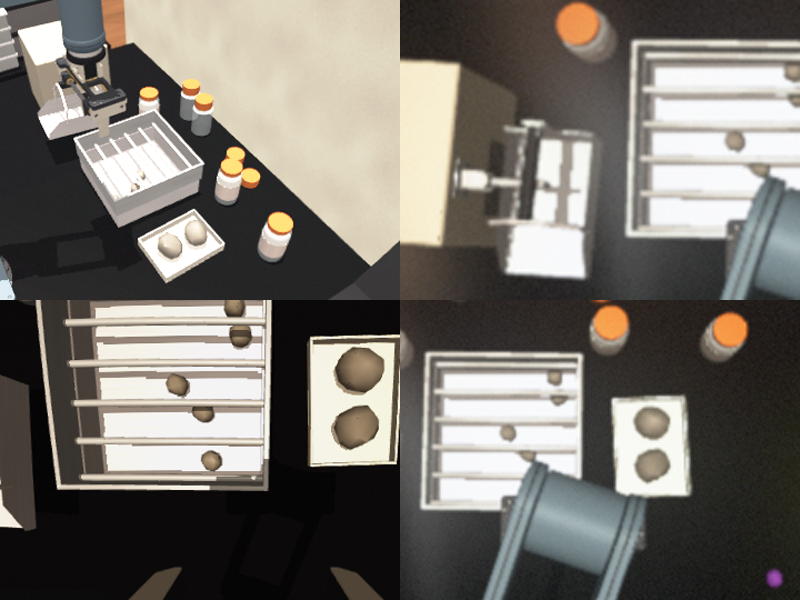

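The two lumps lie in the tray at (652,423) and (652,465). The five small pieces sit in the pan under the bars, the scoop hangs level on the hook, and the bottles are untouched.

```bash
python3 -c "
from bench import robot
print(robot.hand_in(),robot.current_t())"
```

```text
the job is handed in; nothing more can be done
the job is handed in; nothing more can be done
```

The job is handed in, with no verdict returned; at my last look (57.7 s of 72 s) the scoop hung level on the swung-out hook, both lumps lay in the tray, the five small pieces were in the pan and the bottles were untouched.

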